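# Reset the chip guard's stay to its middle hole

### The arm

A 6-joint arm with a two-finger parallel gripper is mounted at the origin on a cart in front of the work surface, level with it; the furniture and walls round the work are solid. World frame = base frame: x ahead of the robot, y to its left, z up, the work surface at z = 0. Lengths are in m, angles in rad, forces in N, time in s.
With the tool pointing down it reaches from about 0.275 to 0.825 m from the base axis. Payload 4.9 kg.
Tool frame: the origin (TCP) lies at the very end of the fingers, on their centre line; the grasp point (between the pads) lies r.pinch_z behind it (r.pinch_z is the distance from the TCP to the grasp point, in m); z points along the fingers, y is the line along which they close (so a half turn about z gives the same grasp; the last joint's range is limited). The gripper opens to 85 mm and grips with 20 to 120 N. Pads are 22 mm wide; open, the fingers measure 114 mm over their backs; the gripper's body (76 mm by 85 mm) begins 54 mm behind the grasp point. The pads swing forward as they close: fully open they stand 13 mm farther back than shut.
Start: joints at [-1.429, 0.326, -0.193, 1.052, 0, 1.437], TCP at [0.15, -0.529, 0.231] pointing down, gripper open.
Joint ranges: [-2.65, 2.65], [-0.97, 1.79], [-1.3, 1.35], [-1.93, 2.1], [-1.47, 1.37], [-3.14, 3.14]. Speed limits (rad/s): [2.57, 2.57, 3.14, 3.14, 3.14, 3.14].

### API

Orientations are given as a 3x3 rotation matrix whose columns are the frame's x, y, z axes.
In Python, from cell import sensors, optics, ticket, r gives the robot as it stands. The module is installed in compiled form; this text tells all that it offers.
- The arm moves only by the tool apply_moves, never from a script. Its argument "deltas" is a list of rows, each a list of 4 numbers: the shift along the tool's x, y, z in units of 25 mm (1.0 is 25 mm), then the turn about the tool's z in units of 8 degrees (1.0 is 8 degrees). In form: [[dx, dy, dz, twist], ...]. A call has 1 to 5 rows; each row is the pose to reach, as a shift and turn from the pose commanded when the call began, along the tool's axes at that moment; what a row does not reach only later rows make up. A row lasts 1/10 s, in which the tool goes at most 50 mm and 8.59 degrees, less where a joint would pass 70% of its speed; a pose out of reach is approached as far as the arm can. A call with a gripper value outside its range is refused whole. "fingers" is the closure, from 0 (fully open) to 1 (shut), set as the call begins (left out, the last holds). The fingers move at their own pace and stop on an object; "grip_force" is the grip in N (left out, the last holds). Time passes only in rows, so rows that repeat a pose let the fingers close. It gives the time, the measured TCP pose, the force, the opening and the grip force at its end, in the units of the state.
- sensors.state(): the state, without advancing time (a new reading comes with each control period).
- optics.grab_frame(name): name is "scene" or "top" or "wrist"; returns the picture (420x560x3 uint8, blue, green, red); there is no depth.
- optics.camera_info(name): a dict with "intrinsics" (3x3 intrinsics, pixels), "R" (3x3) and "t" (3): a world point X has camera coordinates R X + t; the wrist camera has in their place "tool_from_camera" (4x4, takes a point from camera to tool coordinates, whose origin is the TCP and whose axes are the flange's). Camera axes: x right, y down, z forward; pixel columns grow to the right and rows downward; lengths in m; the calibration is good to about 2 mm. A picture is of the moment at which its call begins: read the wrist's pose just before it. camera_info takes no time and is no camera call.
- ticket.hand_in(): hands the job in; it is judged then, once.
The state is a dict: "t": time; "q": joint angles; "qd": joint speeds; "joint_efforts": joint torques, N m; "position": TCP position; "tcp_rot": TCP orientation; "wrist_force": force on the tool from outside, world axes, zero at the start; "torque": the same for the moment, N m; "finger_gap": opening from 0.0 (shut) to 1.0 (fully open); "finger_force": force on a finger pad.
Only numpy, scipy, OpenCV 4.12 (cv2) and the standard library are available. Lean on these libraries where they do the work, as an engineer would, in place of code of your own. Each camera call takes 0.05 s, during which the arm holds its last target. There are 200 camera calls.

### The job

The swinging clear chip guard next to the key-cutting machine is held at the wrong opening: its flat stay bar sits over the upright pin with one of its two end holes. Lift the stay off the pin by its black knob, letting the guard swing along with it, drop the middle one of the three holes over the pin so that the bar lies flat on the pin's collar again, and let go.

Things in the scene. Friction and masses are not known exactly. Their poses are not given: they have to be found in the camera images.
- stay: Flat aluminium stay bar, 306 x 42 x 6 mm, round ends, 0.2 kg, with three 26 mm through holes in a row, 40 mm between centres. Origin: centre of the MIDDLE hole, at the underside; x along the bar from knob to guard, z up. End holes at x = -40 and +40 mm, knob at x = -85 mm, swivel to the guard at x = +160 mm. At the start and when seated it is level, underside 30 mm above the bench.
- stay_knob (a point): Point on the axis of the stay's black upright knob, 24 mm above the bar's top face: the place to grip. The knob is a round post 20 mm across above a low 28 mm foot (6 mm high); its top is 22 mm above this point. Axes as those of the stay.
- pin_tip (a point): Tip of the fixed bright pin, 47 mm above the bench. 12 mm across, tapering to 4 mm over its top 7 mm; it stands 17 mm proud of a black 36 mm collar on which the bar lies. At the start it is in an end hole, either the one nearest the knob or nearest the guard; a pinless rubber rest, 30 mm across, stands under the other. Raise the knob about 55 mm to lift the bar clear of it.
- guard_base: Fixed grey L-shaped base plate, 8 mm thick, of the chip guard. Origin on the bench under the middle hole's starting place; x along the bar as it starts. The clear panel, 160 mm tall, turns easily about an upright post at x = y = +160 mm; its free edge carries the bar's swivel (at x = 160, y = 0 mm at the start), which keeps its height, lets the bar tilt and swing, and follows it lengthwise.

How it is judged:
On the way:
1. the stay is lifted off the pin (its middle hole is more than 40 mm above the bench) (height (world z) of stay above 0.04 m), for 0.1 s.
At the end, for the whole second after the job is handed in: The middle hole is over the pin (centre within 12 mm of the pin's axis), the bar lies flat on the collar (underside at the middle hole less than 36 mm above the bench, tilted less than 0.08 rad), at rest and released (horizontal distance between stay and pin_tip below 0.012 m and height (world z) of stay below 0.036 m and angle between stay's own z axis and vertical below 0.08 rad and linear speed of stay below 0.02 m/s); the robot touches nothing.
It also fails if it takes over 35 s, if anything falls off the work surface, if the arm or the gripper's body presses on something with over 40 N, if the wrist force passes 120 N, or if a joint passes its speed limit or range.

## Working session

There is one attempt and no reset: what is moved stays moved. The work goes in short steps, Python scripts to look and compute and a tool call to move; the robot and the scene stay as the last step left them, time stands still between calls to the robot, and variables do not carry over. Pictures are saved under pics/ and viewed, at most 10 in all, crops included, and the job is handed in when it is done.

Besides the shell and the picture viewer there is one more tool, called after "Call:" in YAML: its name, and indented under it one key for each argument. apply_moves: Moves the arm, as the interface text tells. Its arguments: {"type":"object","properties":{"deltas":{"type":"array"},"fingers":{"type":"number"},"grip_force":{"type":"number"}},"required":["deltas"]}

```bash
mkdir -p pics; python3 - <<'E'
from cell import sensors, optics, r
import cv2,numpy as np
s=sensors.state();print(s['t'],s['position'],np.round(s['tcp_rot'],3),s['finger_gap'],r.pinch_z)
for n in['scene','top']:
    i=optics.camera_info(n);print(n,i)
    cv2.imwrite(f'pics/{n}0.png',optics.grab_frame(n))
print(optics.camera_info('wrist'))
E
```

```text
0.0 [ 0.149681   -0.52864427  0.23050643] [[ 0.962  0.272 -0.   ]
 [ 0.272 -0.962  0.002]
 [ 0.    -0.002 -1.   ]] 0.9945998322248855 0.0187
scene {'intrinsics': array([[545.29543526,   0.        , 290.01252563],
       [  0.        , 545.29543526, 202.67181678],
       [  0.        ,   0.        ,   1.        ]]), 'R': array([[ 0.75972325, -0.65018303, -0.00908924],
       [-0.44675454, -0.51176335, -0.73383149],
       [ 0.47247324,  0.5615695 , -0.67927074]]), 't': array([-0.40672568,  0.34729374,  0.59317439])}
top {'intrinsics': array([[527.95514673,   0.        , 281.85805532],
       [  0.        , 527.95514673, 212.15014844],
       [  0.        ,   0.        ,   1.        ]]), 'R': array([[ 0.06111545, -0.99811943,  0.00474379],
       [-0.9666061 , -0.06036956, -0.24905454],
       [ 0.24887256,  0.01063571, -0.96847784]]), 't': array([0.01918435, 0.60860646, 0.7612797 ])}
{'intrinsics': array([[339.29319575,   0.        , 277.30258536],
       [  0.        , 339.29319575, 208.88638135],
       [  0.        ,   0.        ,   1.        ]]), 'tool_from_camera': array([[ 1.00010634e-03, -9.45205667e-01, -3.26473961e-01,
         8.36653881e-02],
       [ 9.99999394e-01,  1.09536334e-03, -1.07934803e-04,
         7.06670024e-04],
       [ 4.59628195e-04, -3.26473656e-01,  9.45206190e-01,
        -1.42491880e-01],
       [ 0.00000000e+00,  0.00000000e+00,  0.00000000e+00,
         1.00000000e+00]])}
```

View pics/top0.png

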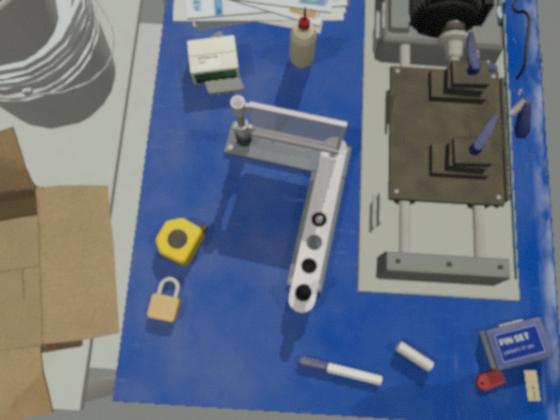

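View pics/scene0.png

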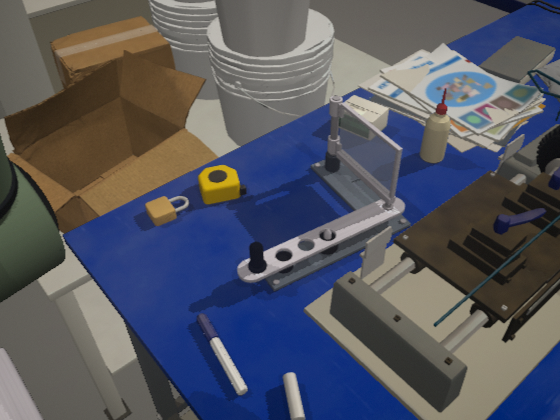

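The top view shows the knob top near (303,293), holes near (309,265), (314,242) and (319,219), and the pin in the guard-side hole. The scene view shows the knob near (257,250). I'll enlarge both for accurate pixels.

```bash
python3 - <<'E'
import cv2,numpy as np
a=cv2.imread('pics/top0.png')[135:315,275:360]; b=cv2.imread('pics/scene0.png')[190:290,230:410]
a=cv2.resize(a,None,fx=3.3,fy=3.3,interpolation=3);b=cv2.resize(b,None,fx=2.8,fy=2.8,interpolation=3)
c=np.zeros((600,800,3),np.uint8);c[:a.shape[0],:a.shape[1]]=a;c[:b.shape[0],290:290+b.shape[1]]=b[:, :510]
cv2.imwrite('pics/crop.png',c)
E
cat > h.py <<'E'
import numpy as np
from cell import optics
def ray(n,u,v,z):
    i=optics.camera_info(n);R,t=i['R'],i['t'];c=-R.T@t
    d=R.T@np.linalg.inv(i['intrinsics'])@[u,v,1]
    return c+d*(z-c[2])/d[2]
def proj(n,X):
    i=optics.camera_info(n);p=i['intrinsics']@(i['R']@np.array(X)+i['t']);return p[:2]/p[2]
E
python3 - <<'E'
from h import *
for p in[(303,292,.082),(309,265,.036),(314,242,.036),(319,219,.036),(338,149,.036)]:print(p,ray('top',*p).round(4))
E
```

```text
(303, 292, 0.082) [0.482  0.0169 0.082 ]
(309, 265, 0.036) [0.531  0.0077 0.036 ]
(314, 242, 0.036) [0.5695 0.0013 0.036 ]
(319, 219, 0.036) [ 0.6089 -0.0052  0.036 ]
(338, 149, 0.036) [ 0.7349 -0.0325  0.036 ]
```

View pics/crop.png

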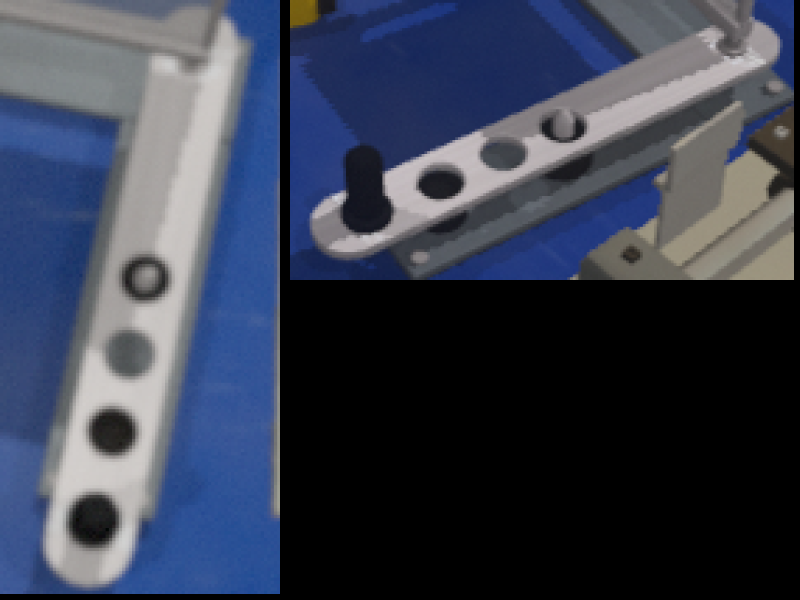

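Measurements are consistent: the hole pitch is 40 mm, the bar's heading is about -9.4°, and the knob is at about (0.484, 0.016). The pin is in the guard-side hole, so the bar must advance 40 mm towards the guard. To stay inside the joint 6 range, I'll twist negative so that tool x points back along the bar.

Call:
apply_moves:
  deltas:
    - [1.4,-1.3,0,-1]
    - [2.8,-2.6,0,-2]
    - [4.2,-3.9,0,-3]
    - [5.6,-5.2,0,-4]
    - [7.0,-6.5,0,-5]
  fingers: 0.3
  grip_force: 40

```text
t: 0.6
position: [0.2744, -0.3233, 0.231]
tcp_rot: [[0.558, 0.83, -0.0], [0.83, -0.558, 0.0], [0.0, -0.0, -1.0]]
wrist_force: [0.7, -0.7, 0.8]
finger_gap: 0.704
finger_force: 0.0
```

```bash
cat >> h.py <<'E'
def go(x,y,z,yaw):
    "units to reach TCP x,y,z with tool-x heading yaw (deg)"
    from cell import sensors
    s=sensors.state();R=np.array(s['tcp_rot']);p=np.array(s['position'])
    d=R.T@(np.array([x,y,z])-p)/.025
    a=np.degrees(np.arctan2(R[1,0],R[0,0]));tw=(a-yaw+180)%360-180
    print('t',round(s['t'],2),'p',p.round(4),'yaw',a.round(1),'q',np.round(s['q'],2),'F',np.round(s['wrist_force'],1),'gap',round(s['finger_gap'],3),'pad',s['finger_force'])
    print('delta',d.round(2),'twist',round(tw/8,2))
E
python3 -c "
from h import *
go(.484,.016,.15,170.6)"
```

```text
t 0.6 p [ 0.2744 -0.3233  0.231 ] yaw 56.1 q [-1.04  0.09 -0.49  0.99  0.    1.12] F [ 0.7 -0.7  0.8] gap 0.704 pad 0.0
delta [15.94 -0.61  3.25] twist -14.31
```

Call:
apply_moves:
  deltas:
    - [2,0,0.2,-1]
    - [4,0,0.4,-2]
    - [6,0,0.6,-3]
    - [8,0,0.8,-4]
    - [10,-0.1,1,-5]

```text
t: 1.1
position: [0.4125, -0.1163, 0.2062]
tcp_rot: [[-0.107, 0.994, 0.0], [0.994, 0.107, -0.0], [-0.0, 0.0, -1.0]]
wrist_force: [1.5, -0.2, -0.1]
finger_gap: 0.698
finger_force: 0.0
```

```bash
python3 -c "
from h import *
go(.484,.016,.15,170.6)"
```

```text
t 1.1 p [ 0.4125 -0.1163  0.2062] yaw 96.1 q [-0.45  0.12 -0.53  0.92 -0.    1.02] F [ 1.5 -0.2 -0.1] gap 0.698 pad 0.0
delta [4.96 3.41 2.25] twist -9.31
```

Call:
apply_moves:
  deltas:
    - [1.3,0.9,0.3,-1]
    - [2.6,1.8,0.6,-2]
    - [3.9,2.7,1,-3]
    - [4.9,3.4,1.4,-4]
    - [4.9,3.4,1.8,-5]

```text
t: 1.6
position: [0.4853, 0.0153, 0.1608]
tcp_rot: [[-0.724, 0.689, 0.001], [0.689, 0.724, 0.001], [0.0, 0.001, -1.0]]
wrist_force: [0.0, -0.4, -0.0]
finger_gap: 0.699
finger_force: 0.0
```

```bash
python3 -c "
from h import *
go(.484,.016,.15,170.6)"
```

```text
t 1.6 p [0.4853 0.0153 0.1608] yaw 136.4 q [-0.12  0.27 -0.47  0.83  0.    0.64] F [ 0.  -0.4 -0. ] gap 0.699 pad 0.0
delta [ 0.06 -0.02  0.43] twist -4.27
```

Call:
apply_moves:
  deltas:
    - [0.05,0,0.1,-1]
    - [0.05,0,0.2,-2]
    - [0.05,0,0.3,-3]
    - [0.05,0,0.4,-4.2]
    - [0.05,0,0.4,-4.27]

```text
t: 2.1
position: [0.4824, 0.0133, 0.1508]
tcp_rot: [[-0.985, 0.173, -0.001], [0.173, 0.985, 0.0], [0.001, -0.0, -1.0]]
wrist_force: [0.4, 0.6, 0.9]
finger_gap: 0.699
finger_force: 0.0
```

```bash
python3 - <<'E'
from h import *
import cv2
from cell import sensors
go(.484,.016,.047,170.6)
s=sensors.state();T=np.eye(4);T[:3,:3]=s['tcp_rot'];T[:3,3]=s['position']
i=optics.camera_info('wrist');M=np.linalg.inv(T@i['tool_from_camera'])
im=optics.grab_frame('wrist')
d=np.array([np.cos(np.radians(-9.4)),np.sin(np.radians(-9.4))]);m=np.array([.5695,.0013])
for a,z in[(-85,.082),(-85,.042),(-40,.036),(0,.036),(40,.036),(40,.047)]:
    X=np.r_[m+d*a/1000,z,1];c=(M@X)[:3];p=i['intrinsics']@c;p=p[:2]/p[2];print(a,z,p.round(1))
    cv2.circle(im,tuple(int(v) for v in p.round()),3,(0,0,255),1)
cv2.imwrite('pics/w1.png',im)
E
```

```text
t 2.1 p [0.4824 0.0133 0.1508] yaw 170.0 q [-0.13  0.28 -0.48  0.81  0.    0.05] F [0.4 0.6 0.9] gap 0.699 pad 0.0
delta [-0.05  0.12  4.15] twist -0.07
-85 0.082 [281.9 229.2]
-85 0.042 [281.3 209.8]
-40 0.036 [281.5 257.9]
0 0.036 [281.7 298.7]
40 0.036 [281.9 336.1]
40 0.047 [282.  344.5]
```

View pics/w1.png

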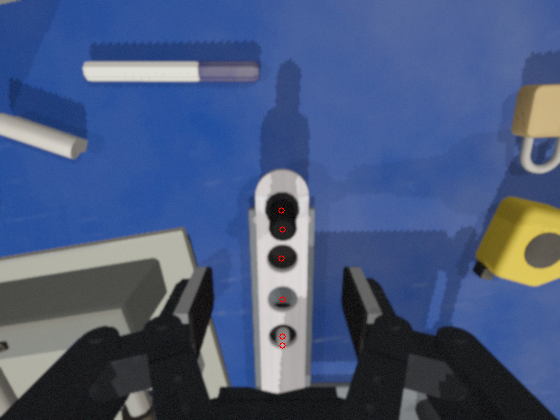

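The wrist view confirms the estimates: the knob top is at (282,229), and the holes and pin lie under their predicted marks. Descending with the knob centred between the fingers, then gripping.

Call:
apply_moves:
  deltas:
    - [-0.1,0.1,1,-0.07]
    - [-0.1,0.1,2,-0.07]
    - [-0.1,0.1,3,-0.07]
    - [-0.1,0.1,4.0,-0.07]
    - [-0.1,0.1,4.15,-0.07]

```text
t: 2.65
position: [0.4836, 0.0154, 0.0454]
tcp_rot: [[-0.986, 0.167, -0.005], [0.167, 0.986, 0.001], [0.005, -0.0, -1.0]]
wrist_force: [-0.2, -0.3, -0.6]
finger_gap: 0.699
finger_force: 0.0
```

Call:
apply_moves:
  deltas:
    - [0,0,0,0]
    - [0,0,0,0]
    - [0,0,0,0]
    - [0,0,0,0]
    - [0,0,0,0]
  fingers: 1
  grip_force: 40

```text
t: 3.15
position: [0.487, 0.0151, 0.049]
tcp_rot: [[-0.986, 0.165, 0.003], [0.165, 0.986, -0.0], [-0.003, 0.0, -1.0]]
wrist_force: [-1.0, -0.3, 7.2]
finger_gap: 0.225
finger_force: 39.0
```

```bash
python3 -c "
from h import *
go(.4856,.0152,.047,170.6)"
```

```text
t 3.15 p [0.487  0.0151 0.049 ] yaw 170.5 q [-0.12  0.42 -0.59  0.55  0.    0.04] F [-1.  -0.3  7.2] gap 0.225 pad 39.04995024204254
delta [ 0.06 -0.01  0.08] twist -0.01
```

Call:
apply_moves:
  deltas:
    - [-0.05,0,-0.3,0]
    - [-0.1,0,-0.6,0]
    - [-0.16,0,-0.9,0]
    - [-0.22,0,-1.2,0]
    - [-0.3,0,-1.5,0]

```text
t: 3.65
position: [0.4932, 0.014, 0.0858]
tcp_rot: [[-0.986, 0.165, -0.0], [0.165, 0.986, 0.0], [0.0, -0.0, -1.0]]
wrist_force: [0.8, -0.1, -3.0]
finger_gap: 0.221
finger_force: 39.1
```

Call:
apply_moves:
  deltas:
    - [-0.08,0,-0.3,0]
    - [-0.17,0,-0.6,0]
    - [-0.25,0,-0.85,0]
    - [-0.25,0,-0.85,0]
    - [-0.25,0,-0.85,0]

```text
t: 4.15
position: [0.4995, 0.013, 0.1064]
tcp_rot: [[-0.986, 0.165, 0.0], [0.165, 0.986, 0.0], [-0.0, 0.0, -1.0]]
wrist_force: [-0.2, -0.1, -3.0]
finger_gap: 0.22
finger_force: 39.1
```

```bash
python3 - <<'E'
from h import *
import cv2
go(.4856,.0152,.047,170.6)
a=optics.grab_frame('scene')[150:330,200:430]
cv2.imwrite('pics/s2.png',cv2.resize(a,None,fx=3,fy=3,interpolation=3))
E
```

```text
t 4.15 p [0.4995 0.013  0.1064] yaw 170.5 q [-0.12  0.36 -0.5   0.71  0.    0.04] F [-0.2 -0.1 -3. ] gap 0.22 pad 39.094001054763794
delta [ 0.56 -0.    2.38] twist -0.01
```

View pics/s2.png

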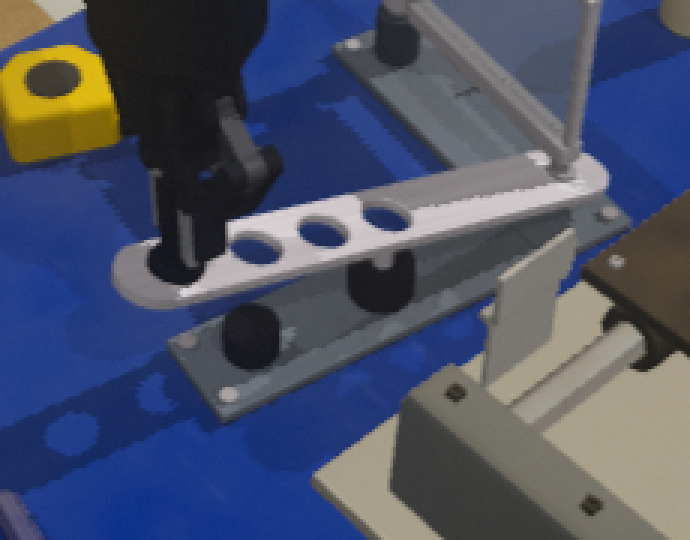

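The bar is lifted clear of the pin and tilts about the swivel; the pin tip shows below the guard-side hole at about (383,258). Advancing 40 mm towards the guard.

Call:
apply_moves:
  deltas:
    - [-0.2,0,0,-0.03]
    - [-0.45,-0.02,0,-0.06]
    - [-0.7,-0.04,0,-0.09]
    - [-0.95,-0.06,0,-0.13]
    - [-1.2,-0.08,0,-0.17]

```text
t: 4.7
position: [0.5293, 0.0058, 0.1063]
tcp_rot: [[-0.99, 0.141, -0.0], [0.141, 0.99, 0.0], [0.0, 0.0, -1.0]]
wrist_force: [0.2, -0.6, -2.6]
finger_gap: 0.222
finger_force: 39.1
```

Call:
apply_moves:
  deltas:
    - [-0.2,-0.02,0,-0.03]
    - [-0.4,-0.03,0,-0.06]
    - [-0.4,-0.03,0,-0.06]
    - [-0.4,-0.03,0,-0.06]

```text
t: 5.1
position: [0.5385, 0.0039, 0.1063]
tcp_rot: [[-0.991, 0.133, -0.0], [0.133, 0.991, -0.0], [0.0, -0.0, -1.0]]
wrist_force: [-0.3, -0.0, -2.7]
finger_gap: 0.224
finger_force: 39.1
```

```bash
python3 - <<'E'
from h import *
import cv2
go(.5246,.006,.049,172.4)
a=optics.grab_frame('scene')[150:330,200:430];b=optics.grab_frame('top')[100:310,260:370]
a=cv2.resize(a,None,fx=2.2,fy=2.2,interpolation=3);b=cv2.resize(b,None,fx=2.5,fy=2.5,interpolation=3)
c=np.zeros((530,800,3),np.uint8);c[:a.shape[0],:a.shape[1]]=a;c[:b.shape[0],515:515+b.shape[1]]=b
cv2.imwrite('pics/s3.png',c)
E
```

```text
t 5.1 p [0.5385 0.0039 0.1063] yaw 172.4 q [-0.13  0.42 -0.4   0.75 -0.    0.  ] F [-0.3 -0.  -2.7] gap 0.224 pad 39.14206802845001
delta [0.56 0.01 2.29] twist -0.01
```

View pics/s3.png

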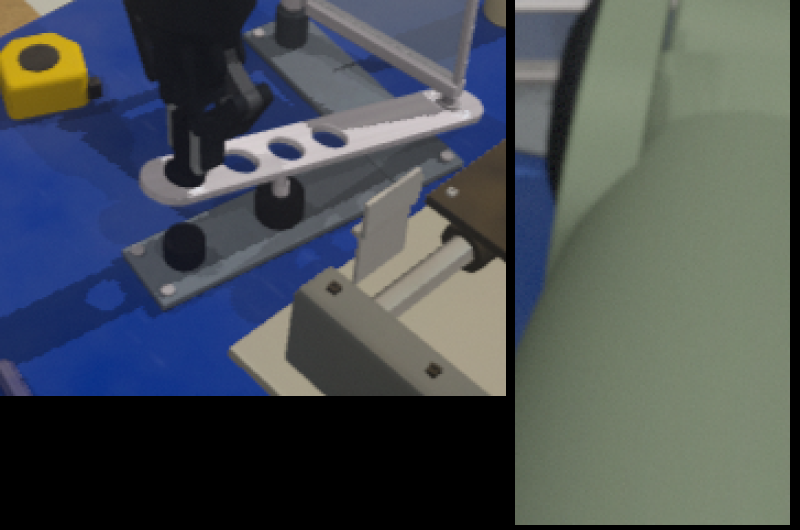

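```bash
python3 - <<'E'
from h import *
print(ray('scene',200+286/2.2,150+150/2.2,.073), np.array([.609,-.0052])+.0058*np.array([.991,-.133]))
print('pin scene',ray('scene',230+565/2.8-290/2.8,190+112/2.8,.047),'top',ray('top',319.8,218.3,.047))
E
```

```text
[ 0.61130921 -0.0057941   0.073     ] [ 0.6147478 -0.0059714]
pin scene [ 0.61023334 -0.00444157  0.047     ] top [ 0.60743669 -0.00577843  0.047     ]
```

The middle hole sits within about 3 mm of where it should be over the pin. Lowering along the arc.

Call:
apply_moves:
  deltas:
    - [0.06,0,0.25,0]
    - [0.13,0,0.5,0]
    - [0.19,0,0.75,0]
    - [0.25,0,1.0,0]
    - [0.3,0,1.25,0]

```text
t: 5.7
position: [0.531, 0.0049, 0.0747]
tcp_rot: [[-0.991, 0.133, 0.0], [0.133, 0.991, 0.0], [-0.0, 0.0, -1.0]]
wrist_force: [-0.7, 0.1, 0.6]
finger_gap: 0.218
finger_force: 39.3
```

Call:
apply_moves:
  deltas:
    - [0.05,0,0.25,0]
    - [0.1,0,0.5,0]
    - [0.14,0,0.75,0]
    - [0.17,0,1.0,0]
    - [0.17,0,1.0,0]

```text
t: 6.2
position: [0.5266, 0.0055, 0.0496]
tcp_rot: [[-0.991, 0.133, -0.001], [0.133, 0.991, 0.0], [0.001, 0.0, -1.0]]
wrist_force: [-0.4, 0.2, -0.7]
finger_gap: 0.218
finger_force: 39.3
```

```bash
python3 - <<'E'
from h import *
import cv2
go(.5246,.006,.049,172.4)
a=optics.grab_frame('scene')[170:310,220:410]
cv2.imwrite('pics/s4.png',cv2.resize(a,None,fx=4,fy=4,interpolation=3))
E
```

```text
t 6.2 p [0.5266 0.0055 0.0496] yaw 172.4 q [-0.13  0.48 -0.48  0.61  0.    0.  ] F [-0.4  0.2 -0.7] gap 0.218 pad 39.32319223880768
delta [0.08 0.01 0.02] twist -0.0
```

View pics/s4.png

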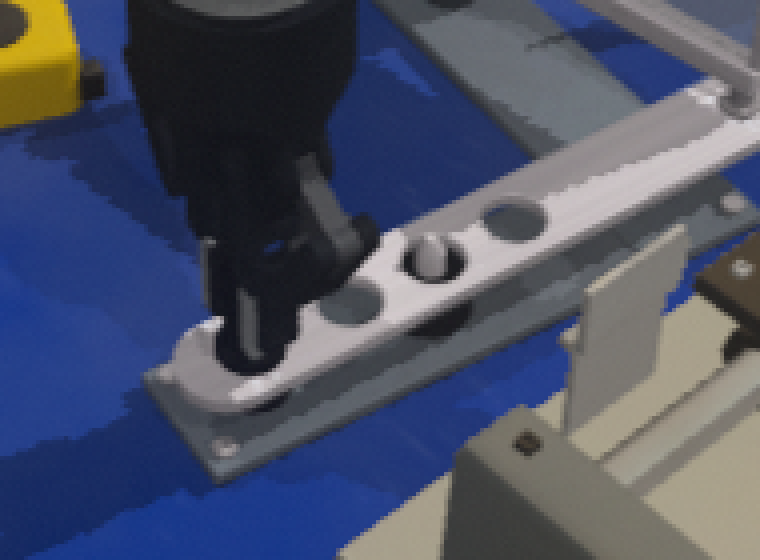

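The pin shows in the middle hole at (432,258) with clearance all round. I'll settle 1 mm lower, release and retreat upward.

Call:
apply_moves:
  deltas:
    - [0.02,0,0.04,0]
    - [0.02,0,0.04,0]

```text
t: 6.45
position: [0.5265, 0.0055, 0.0494]
tcp_rot: [[-0.991, 0.133, 0.0], [0.133, 0.991, -0.0], [-0.0, 0.0, -1.0]]
wrist_force: [-0.3, -0.6, 3.2]
finger_gap: 0.218
finger_force: 39.7
```

Call:
apply_moves:
  deltas:
    - [0,0,0,0]
    - [0,0,0,0]
    - [0,0,0,0]
    - [0,0,0,0]
    - [0,0,0,0]
  fingers: 0.4

```text
t: 6.95
position: [0.5263, 0.0055, 0.0491]
tcp_rot: [[-0.991, 0.133, -0.0], [0.133, 0.991, 0.0], [0.0, -0.0, -1.0]]
wrist_force: [-0.3, 0.9, 0.5]
finger_gap: 0.603
finger_force: 0.0
```

Call:
apply_moves:
  deltas:
    - [0,0,-0.5,0]
    - [0,0,-1.5,0]
    - [0,0,-2.5,0]
    - [0,0,-3.5,0]
    - [0,0,-4.5,0]

```text
t: 7.45
position: [0.5263, 0.0055, 0.1637]
tcp_rot: [[-0.991, 0.133, 0.001], [0.133, 0.991, -0.0], [-0.001, 0.0, -1.0]]
wrist_force: [0.2, -0.5, -0.2]
finger_gap: 0.599
finger_force: 0.0
```

```bash
python3 - <<'E'
from h import *
import cv2
go(.5246,.006,.049,172.4)
a=optics.grab_frame('scene')[170:310,220:410]
cv2.imwrite('pics/s5.png',cv2.resize(a,None,fx=4,fy=4,interpolation=3))
E
```

```text
t 7.45 p [0.5263 0.0055 0.1637] yaw 172.4 q [-0.13  0.34 -0.36  0.87  0.    0.  ] F [ 0.2 -0.5 -0.2] gap 0.599 pad 0.0
delta [0.08 0.01 4.59] twist -0.0
```

View pics/s5.png

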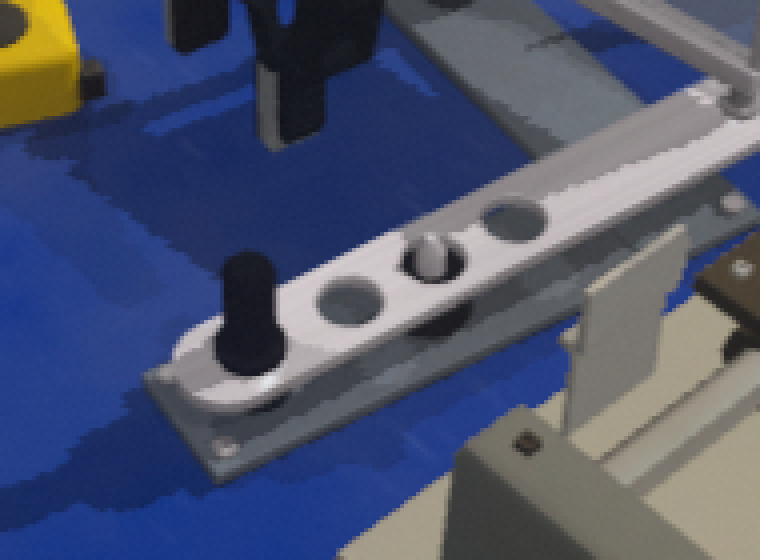

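The pin is in the middle hole at (432,258), the bar lies flat on the collar, and the gripper is clear above the knob.

```bash
python3 -c "
from cell import ticket
print(ticket.hand_in())"
```

```text
the job is handed in; nothing more can be done
None
```

The stay's middle hole is now over the pin, the bar lies flat on the collar and the gripper is released and clear; I handed the job in at about 7.5 s, and it returned no verdict.

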